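# Click the tube case shut

### The arm

A 7-joint arm with a two-finger parallel gripper is mounted at the origin on a cart in front of the work surface, level with it; the furniture and walls round the work are solid. World frame = base frame: x ahead of the robot, y to its left, z up, the work surface at z = 0. Lengths are in mm, angles in rad, forces in N, time in s.
With the tool pointing down it reaches from about 400 to 875 mm from the base axis. Payload 4.4 kg.
Tool frame: the origin (TCP) lies midway between the tips of the shut fingers; the grasp point (between the pads) lies 19 mm behind it; x points along the fingers, y is the direction in which the jaws open and shut, and the axes are right-handed (so a half turn about x gives the same grasp; the last joint's range is limited). The gripper opens to 85 mm and grips with 20 to 120 N. Pads are 22 mm wide; open, the fingers measure 114 mm over their backs; the gripper's body (76 mm by 85 mm) begins 54 mm behind the grasp point. The pads swing forward as they close: fully open they stand 13 mm farther back than shut.
Start: joints at [-1.176, 0.628, 0.038, 1.517, -0.027, 0.996, -0.02], TCP at [289.012, 582.228, 231.313] pointing down, gripper open.
Joint ranges: [-3.06, 3.06], [-0.37, 2.12], [-1.25, 1.32], [0.18, 2.47], [-1.1, 4.24], [0.23, 1.98], [-2.94, 2.94]. Speed limits (rad/s): [2.57, 2.57, 3.14, 3.14, 3.14, 3.14, 3.14].

### API

Orientations are given as [roll, pitch, yaw] about the fixed x, y, z axes, in that order (R = Rz(yaw) Ry(pitch) Rx(roll)).
In Python, from cell import ctrl gives the robot as it stands.
- The arm moves only by the tool arm_command, never from a script. Its argument "series" is a list of rows, each a list of 7 numbers: the opening, from 0 (shut) to 1 (fully open), then the shift along the world's x, y, z in cm, then the turn, a rotation vector about the world's x, y, z in degrees. In form: [[claw, x, y, z, rx, ry, rz], ...]. A call has 1 to 20 rows; each row shifts and turns the commanded pose from where the row before left it; what a row does not reach is not made up. A row lasts 1/12 s, in which the tool goes at most 41.7 mm and 7.16 degrees, less where a joint would pass 70% of its speed; a pose out of reach is approached as far as the arm can. A call with a gripper value outside its range is refused whole. The fingers move at their own pace and stop on an object; the grip force is fixed at half the most. Time passes only in rows, so rows that do not move let the fingers close. It gives the time, the measured TCP pose, the force and the opening at its end, in the units of the state.
- ctrl.read_state(): the state, without advancing time (a new reading comes with each control period).
- ctrl.get_image(name): name is "scene" or "top" or "wrist"; returns the picture (480x640x3 uint8, blue, green, red); there is no depth.
- ctrl.calibration(name): a dict with "fovy" (degrees; the focal length in pixels is half the picture's height over the tangent of half this angle, whatever the lens; pixels are square), "cx", "cy" (the principal point, pixels), "k1" (the pictures are not rectified: a ray, as slopes to the right and down, at radius r is drawn at 1 + k1 r^2 times it, then the intrinsics apply), "cam_to_world" (4x4, takes a point from camera to world coordinates); the wrist camera has in their place "T_tool_cam" (4x4, takes a point from camera to tool coordinates, whose origin is the TCP and whose axes are the tool frame's). Camera axes: x right, y up, looking along -z (the intrinsics and any distortion apply to the point x, -y, -z); pixel columns grow to the right and rows downward; lengths in mm; the calibration is good to about 2 mm. A picture is of the moment at which its call begins: read the wrist's pose just before it. calibration takes no time and is no camera call.
- ctrl.finish_job(): hands the job in, once; it reports no verdict.
Trained networks look in the newest picture that a camera, given by its name, has taken for a name from the list of things; names that differ only in an ending like _2 or _b are one class to them, and where a whole thing is asked for, a point or a joint stands for the part that bears it (a point fixed in the world has none). Each returns a list of dicts, best first, with "conf" (0 to 1); they miss things now and then, are a little off and sometimes report something else, mostly with a low value. They report only what shows in the picture. A call takes as long as a camera call.
- ctrl.spot_in(label, camera): "centre" ([x, y, z] in mm, in world coordinates, good to about 4 mm: the middle of the surface that is visible of it).
The state is a dict: "clock": time; "qpos": joint angles; "qd": joint speeds; "tau": joint torques, N m; "eef_pos": TCP position; "tool_rot": TCP orientation; "force": force on the tool from outside, world axes, zero at the start; "torque": the same for the moment, N m; "width": finger opening in mm.
Only numpy, scipy, OpenCV 4.12 (cv2) and the standard library are available. Lean on these libraries where they do the work, as an engineer would, in place of code of your own. Each camera call takes 0.05 s, during which the arm holds its last target.

### The job

One of the two slide-lid cases on the bench holds sample tubes. Slide its cover fully home along its rails until the tab at the cover's end clicks down behind the ledge, then let go. Leave the empty case as it is, with its cover open.

Things in the scene. Friction and masses are not known exactly. Their poses are not given: they have to be found in the camera images.
- tube_rib (a point): Centre of the grip rib on the grey cover of the grey case (136x76x35 mm, fixed) that holds three tubes, caps showing. The rib stands across the cover near the end that sticks out: 10 mm thick along the slide, 40 wide, 18 tall (31.5 to 49.5 mm over the bench; this point 40.5). Pinch it across the 10 mm or push it from behind. x: level, the way the cover slides to close; y: along the rib; z: up.
- tube_cover (a joint): How far that cover is still open, m: 0 home against its stop, 0.065 fully open, starts 0.045 to 0.06. Friction about 1 N; from about 0.017 the tab rides up the ledge, taking up to 10 N; at about 0.005 it snaps down behind and holds. Cover: 108x64x3 mm, top 31.5 mm over the bench; the rail lips beside it are 60 mm apart, tops at 35 mm.
- tube_tab (a joint): Lift angle, rad, of the springy tab (20 mm wide, 24 mm long) at the leading end of that cover: 0 relaxed, about 0.13 while its nose rides over the ledge, 0 again once it has clicked down behind it.
- empty_rib (a point): Centre of the grip rib on the cover of the other case, the same in size and axes but empty (bare black insert in its opening). To be left open as found.

How it is judged:
By the outcome, as a careful person would: the job done as asked, in the order asked, and still so for the second after the job is handed in, with the robot touching nothing.
It also fails if it takes over 32 s, if anything falls off the work surface, if the arm or the gripper's body presses on something with over 40 N, if the wrist force passes 120 N, or if a joint passes its speed limit or range.

## Working session

There is one attempt and no reset: what is moved stays moved. The work goes in short steps, Python scripts to look and compute and a tool call to move; the robot and the scene stay as the last step left them, time stands still between calls to the robot, and variables do not carry over. Pictures are saved under pics/ and viewed, and the job is handed in when it is done.

Besides the shell and the picture viewer there is one more tool, called as name([rows], argument=value, ...), one row to a line, values as JSON. arm_command: Moves the arm, as the interface text tells. Its arguments: {"type":"object","properties":{"series":{"type":"array"}},"required":["series"]}

```bash
ls; mkdir -p pics; python3 - <<'E'
from cell import ctrl
import cv2,numpy as np
s=ctrl.read_state();print(s)
for n in ("top","scene"):
    im=ctrl.get_image(n);cv2.imwrite(f"pics/{n}0.png",im)
    c=ctrl.calibration(n);print(n,c)
    for l in("tube_rib","empty_rib","tube_cover"):
        print(l,[(np.round(d["centre"],1).tolist(),round(d["conf"],2)) for d in ctrl.spot_in(l,n)])
E
```

```text
pics
{'clock': 0.0, 'qpos': array([-1.17582974,  0.62931677,  0.03842433,  1.51836093, -0.02702644,
        0.99632943, -0.01997108]), 'qd': array([ 0.0004091 , -0.00109089,  0.00195007,  0.00079688, -0.00021659,
       -0.00020093, -0.00062566]), 'tau': array([ 5.23369526e-04, -5.63405013e+01,  1.22627288e+00, -1.93440968e+01,
        1.09418141e-02,  1.02639286e-02,  1.74796446e-05]), 'eef_pos': array([288.69045588, 581.66977299, 230.41006445]), 'tool_rot': array([-1.57552551,  1.56889881, -2.03626314]), 'force': array([ 0.03936893,  0.0171885 , -0.82443858]), 'torque': array([ 0.01323092, -0.01491818,  0.00428066]), 'width': 85.64333939802204}
top {'fovy': 47.889697188987135, 'cx': 323.32164465286024, 'cy': 238.10968792896944, 'k1': -0.020700543327189787, 'cam_to_world': array([[-1.15920565e-02,  9.80252614e-01, -1.97409313e-01,
         3.78132930e+02],
       [-9.99843161e-01, -1.40064410e-02, -1.08384552e-02,
         2.06366386e+02],
       [-1.33894260e-02,  1.97252712e-01,  9.80261236e-01,
         8.76537834e+02],
       [ 0.00000000e+00,  0.00000000e+00,  0.00000000e+00,
         1.00000000e+00]])}
tube_rib [([501.5, 336.9, 31.9], 0.74)]
empty_rib [([491.3, 106.2, 36.4], 0.87)]
tube_cover []
scene {'fovy': 47.11307312470919, 'cx': 309.99259627769123, 'cy': 232.78824641784715, 'k1': -0.10040932026715994, 'cam_to_world': array([[ 6.67873310e-01,  5.88540129e-01, -4.55593852e-01,
         1.61979937e+02],
       [-7.44201236e-01,  5.36689303e-01, -3.97654514e-01,
        -1.54502621e+02],
       [ 1.04767077e-02,  6.04636345e-01,  7.96432753e-01,
         7.44501488e+02],
       [ 0.00000000e+00,  0.00000000e+00,  0.00000000e+00,
         1.00000000e+00]])}
tube_rib [([496.2, 335.5, 32.3], 0.72)]
empty_rib [([493.2, 109.5, 30.3], 0.81)]
tube_cover [([500.8, 337.4, 31.7], 0.62)]
```

View pics/top0.png

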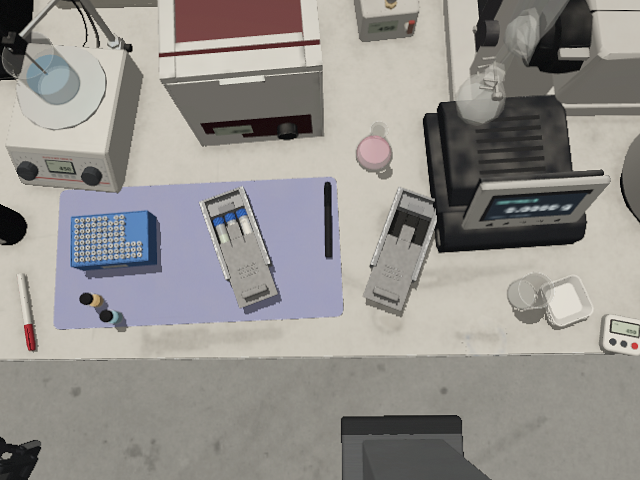

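View pics/scene0.png

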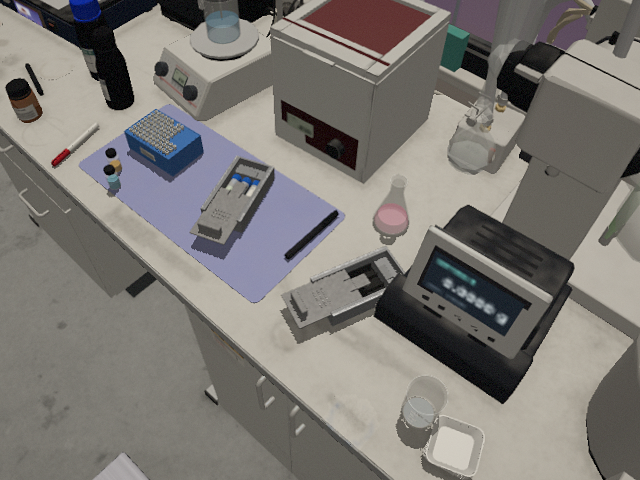

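```bash
cat > h.py <<'E'
import numpy as np,cv2
from cell import ctrl
def K(c):
    f=240/np.tan(np.radians(c["fovy"])/2);return f
def proj(c,P,T=None):
    T=c["cam_to_world"] if T is None else T
    p=(np.linalg.inv(T)@np.append(P,1))[:3];s=np.array([p[0],-p[1]])/-p[2]
    s=s*(1+c["k1"]*(s@s));return s*K(c)+[c["cx"],c["cy"]]
def back(c,uv,z,T=None):
    T=c["cam_to_world"] if T is None else T
    d=(np.array(uv)-[c["cx"],c["cy"]])/K(c);s=d.copy()
    for _ in range(20): s=d/(1+c["k1"]*(s@s))
    r=T[:3,:3]@np.array([s[0],-s[1],-1]);o=T[:3,3];return o+r*(z-o[2])/r[2]
E
python3 - <<'E'
from h import *
c=ctrl.calibration("top");im=cv2.imread("pics/top0.png")
print(proj(c,[501.5,336.9,31.9]))
cr=cv2.resize(im[180:320,190:290],None,fx=5.6,fy=4.2*1.0 if 0 else 4.2,interpolation=cv2.INTER_CUBIC)
cr=cv2.resize(im[180:320,190:290],None,fx=4.2,fy=4.2,interpolation=cv2.INTER_CUBIC)
cv2.imwrite("pics/c1.png",cr)
c=ctrl.calibration("scene");im=cv2.imread("pics/scene0.png")
print(proj(c,[501.5,336.9,31.9]))
cv2.imwrite("pics/c2.png",cv2.resize(im[145:255,180:290],None,fx=5,fy=5,interpolation=cv2.INTER_CUBIC))
E
```

```text
[246.99190935 268.16761063]
[222.39757112 213.23234249]
```

View pics/c1.png

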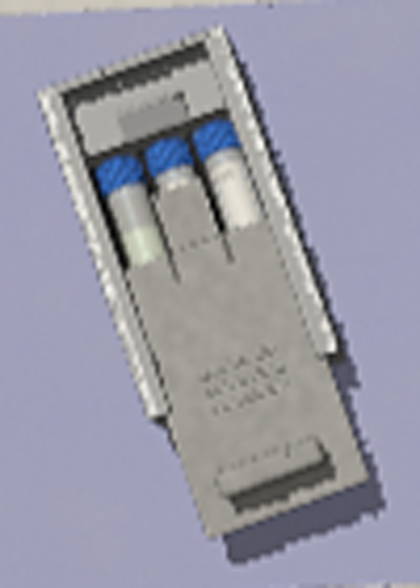

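View pics/c2.png

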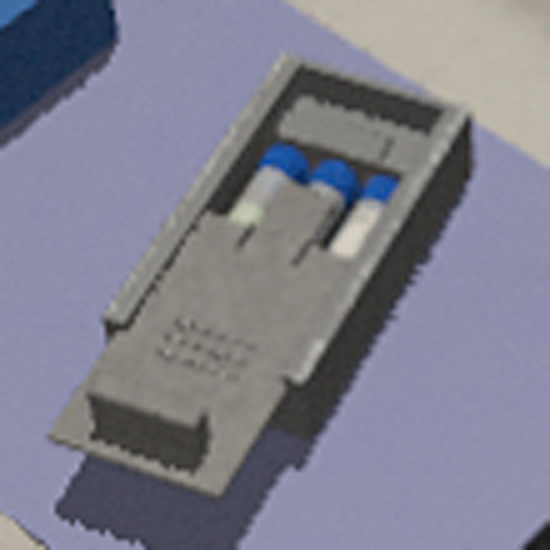

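```bash
python3 - <<'E'
from h import *
c=ctrl.calibration("top")
b=lambda u,v,z:back(c,(190+u/4.2,180+v/4.2),z)
R=[b(218,475,49.5),b(320,437,49.5),b(228,497,49.5),b(327,458,49.5)];print(np.round(R,1),np.mean(R,0))
C=[b(210,535,31.5),b(370,482,31.5)];L=[b(40,92,35),b(218,28,35),b(335,352,35),b(152,418,35)]
print(np.round(C,1),np.round(L,1))
for p,q in((L[3],L[0]),(L[2],L[1]),((L[3]+L[2])/2,(L[0]+L[1])/2)): d=q-p;print(np.degrees(np.arctan2(d[1],d[0])),np.linalg.norm(d))
for p,q in((L[0],L[1]),(L[3],L[2]),(R[0],R[1]),(R[2],R[3]),C): d=q-p;print(np.degrees(np.arctan2(d[1],d[0]))+90,np.linalg.norm(d))
c=ctrl.calibration("scene")
b=lambda u,v,z:back(c,(180+u/5,145+v/5),z)
print(b(90,392,49.5),b(200,428,49.5),b(100,368,49.5),b(208,408,49.5),b(50,437,31.5),b(222,495,31.5),b(285,55,35),b(470,105,35),b(105,322,35),b(298,380,35))
print(ctrl.calibration("wrist"))
E
```

```text
[[460.4 341.4  49.5]
 [473.9 304.2  49.5]
 [452.4 337.6  49.5]
 [466.2 301.6  49.5]] [463.21926582 321.18433154  49.5       ]
[[440.  346.9  31.5]
 [458.9 287.5  31.5]] [[610.2 415.2  35. ]
 [634.7 346.9  35. ]
 [507.5 300.6  35. ]
 [483.5 368.9  35. ]]
20.080437932342576 134.8964203846144
20.01913024999349 135.38444885821787
20.04972874152827 135.1404152804382
19.750834038838647 72.55419120990125
19.364097889690584 72.4137860317422
19.880460496566585 39.559642170350415
20.935101529628668 38.58407003189948
17.679618436086656 62.35436400147868
[452.26682642 338.29509057  49.5       ] [466.32523859 301.22674347  49.5       ] [460.99381888 343.39629707  49.5       ] [473.51457733 305.30142502  49.5       ] [438.60972451 346.59151821  31.5       ] [460.64825906 287.77279969  31.5       ] [608.78000041 414.41116772  35.        ] [635.93431599 347.16287343  35.        ] [481.4316255  367.50186534  35.        ] [507.93112747 301.58424462  35.        ]
{'fovy': 71.63537307177229, 'cx': 320.3837191661273, 'cy': 245.7943730307967, 'k1': -0.011378951165400613, 'T_tool_cam': array([[ 6.63601759e-04,  3.23970091e-01, -9.46067090e-01,
        -1.42154964e+02],
       [ 9.99999754e-01, -4.30807968e-04,  5.53906488e-04,
        -2.31374976e-01],
       [-2.28124105e-04, -9.46067225e-01, -3.23970297e-01,
        -8.48057162e+01],
       [ 0.00000000e+00,  0.00000000e+00,  0.00000000e+00,
         1.00000000e+00]])}
```

```bash
cat >> h.py <<'E'
from scipy.spatial.transform import Rotation as Ro
D=np.array([np.cos(np.radians(20)),np.sin(np.radians(20)),0])
rib=np.array([463.3,321.6,40.5])
def tgt(P,al=None):
    s=ctrl.read_state();R=Ro.from_euler('xyz',s["tool_rot"])
    M=R.as_matrix();print("axes",np.round(M.T,3).tolist(),"pos",np.round(s["eef_pos"],1),"F",np.round(s["force"],1),"t",s["clock"],"w",s["width"],"q",np.round(s["qpos"],2))
    y=np.array([-D[1],D[0],0])
    for sg in(1,-1):
        yy=sg*y;x=np.array([0,0,-1.]);z=np.cross(x,yy)
        print(sg,"rotvec deg",np.round(np.degrees((Ro.from_matrix(np.c_[x,yy,z])*R.inv()).as_rotvec()),2))
    print("shift cm",np.round((np.array(P)-s["eef_pos"])/10,2),"along",(s["eef_pos"]-rib)@D)
E
python3 -c "
from h import *
tgt(rib-25*D+[0,0,100-40.5])"
```

```text
axes [[-0.0, -0.0, -1.0], [0.445, 0.896, -0.0], [0.896, -0.445, -0.0]] pos [289.  582.2 231.1] F [-0.7 -0.6  0.9] t 0.4 w 85.8456676729852 q [-1.18  0.63  0.04  1.52 -0.03  1.   -0.02]
1 rotvec deg [ 2.00e-02 -0.00e+00  4.64e+01]
-1 rotvec deg [-0.000e+00 -2.000e-02 -1.336e+02]
shift cm [ 15.08 -26.91 -13.11] along -74.70234335364748
```

arm_command([
  [0,1,-1.8,0,0,0,3.3],
  [0,1,-1.8,0,0,0,3.3],
  [0,1,-1.8,0,0,0,3.3],
  [0,1,-1.8,-0.5,0,0,3.3],
  [0,1,-1.8,-0.5,0,0,3.3],
  [0,1,-1.8,-0.5,0,0,3.3],
  [0,1,-1.8,-1,0,0,3.3],
  [0,1,-1.8,-1,0,0,3.3],
  [0,1,-1.8,-1,0,0,3.3],
  [0,1,-1.8,-1,0,0,3.3],
  [0,1,-1.8,-1,0,0,3.3],
  [0,1,-1.8,-1,0,0,3.3],
  [0,1,-1.8,-1,0,0,3.3],
  [0,1,-1.8,-1,0,0,3.5],
  [0,1.1,-1.7,-1,0,0,0],
  [0,0,0,0,0,0,0],
  [0,0,0,0,0,0,0],
])

```text
clock: 1.82
eef_pos: [440.6, 311.9, 125.9]
tool_rot: [-2.483, 1.57, -2.137]
force: [0.2, -0.2, -0.1]
width: 0.0
```

```bash
python3 - <<'E'
from h import *
tgt(rib-25*D+[0,0,37-40.5])
for n in("wrist","top"):
    s=ctrl.read_state();im=ctrl.get_image(n)
    c=ctrl.calibration(n)
    if n=="wrist":
        T=np.eye(4);T[:3,:3]=Ro.from_euler('xyz',s["tool_rot"]).as_matrix();T[:3,3]=s["eef_pos"];T=T@c["T_tool_cam"]
        print("rib top proj",proj(c,rib+[0,0,9],T), "tcp",proj(c,s["eef_pos"],T))
    cv2.imwrite(f"pics/{n}1.png",im)
E
```

```text
axes [[-0.001, -0.001, -1.0], [-0.339, 0.941, -0.001], [0.941, 0.339, -0.001]] pos [440.6 311.9 125.9] F [ 0.2 -0.2 -0.1] t 1.8167 w 0.022434554355903552 q [-0.55  0.62 -0.18  1.92  0.19  0.61  1.07]
1 rotvec deg [ 0.05 -0.03  0.19]
-1 rotvec deg [-5.0000e-02 -9.0000e-02 -1.7981e+02]
shift cm [-0.08  0.12 -8.89] along -24.640939208233377
rib top proj [321.50106944 290.69653797] tcp [318.858819   315.67750674]
```

View pics/wrist1.png

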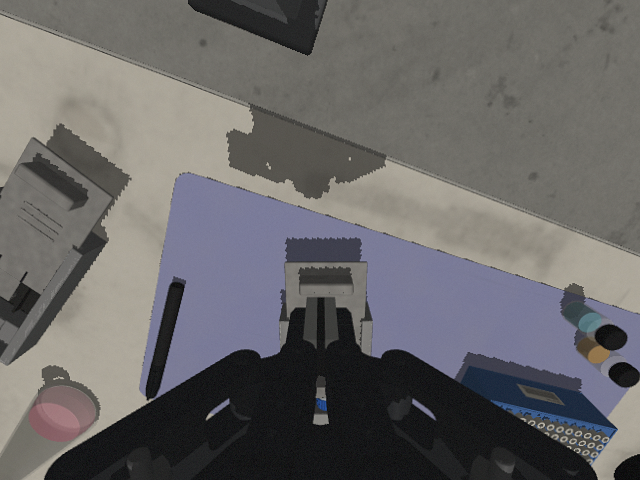

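View pics/top1.png

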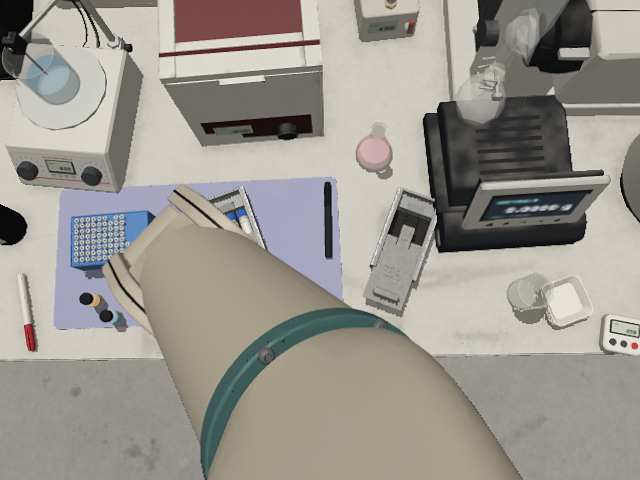

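```bash
python3 - <<'E'
from h import *
im=cv2.imread("pics/wrist1.png");cv2.imwrite("pics/c3.png",cv2.resize(im[225:345,260:400],None,fx=5,fy=5,interpolation=cv2.INTER_CUBIC))
E
```

```text
(no output)
```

View pics/c3.png

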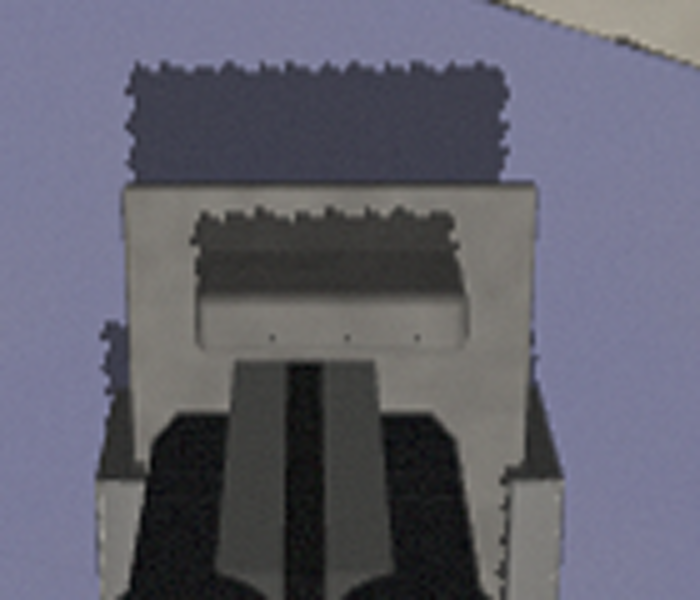

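arm_command([
  [0,-0.15,0.3,-1,0,0,0],
  [0,0,0,-1.5,0,0,0],
  [0,0,0,-1.5,0,0,0],
  [0,0,0,-1.5,0,0,0],
  [0,0,0,-1.5,0,0,0],
  [0,0,0,-1,0,0,0],
  [0,0,0,-0.5,0,0,0],
  [0,0,0,-0.3,0,0,0],
  [0,0,0,0,0,0,0],
])

```text
clock: 2.67
eef_pos: [438.2, 316.6, 38.0]
tool_rot: [2.965, 1.57, -2.969]
force: [0.7, -0.7, 0.2]
width: -0.4
```

```bash
python3 - <<'E'
from h import *
tgt(rib-10*D+[0,0,37-40.5])
im=ctrl.get_image("scene");cv2.imwrite("pics/s2.png",cv2.resize(im[100:300,130:380],None,fx=3,fy=3))
im=ctrl.get_image("wrist");cv2.imwrite("pics/w2.png",im)
E
```

```text
axes [[-0.0, -0.0, -1.0], [-0.343, 0.939, 0.0], [0.939, 0.343, -0.0]] pos [438.2 316.6  38. ] F [ 0.7 -0.7  0.2] t 2.6667 w -0.44217298273125194 q [-0.59  0.77 -0.13  1.96  0.23  0.42  1.03]
1 rotvec deg [ 0.   -0.02 -0.03]
-1 rotvec deg [4.0000e-02 1.0000e-02 1.7997e+02]
shift cm [ 1.57  0.15 -0.1 ] along -25.302916330562617
```

View pics/s2.png

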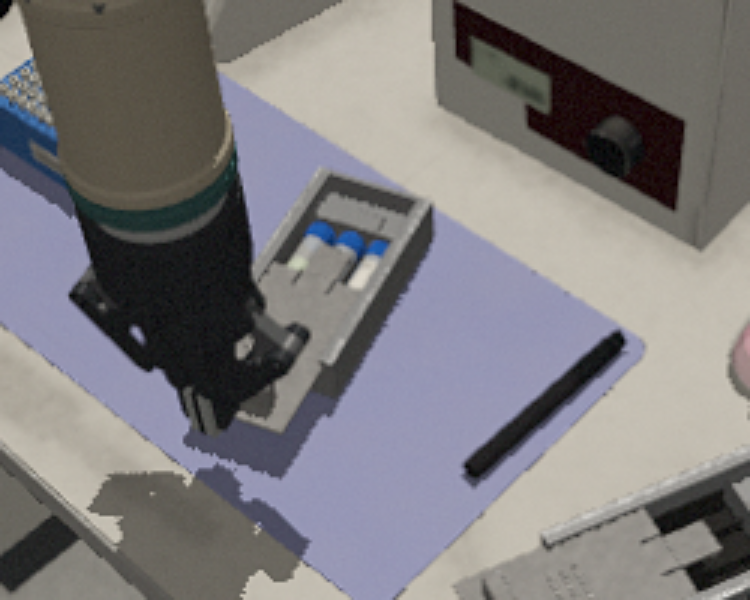

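View pics/w2.png

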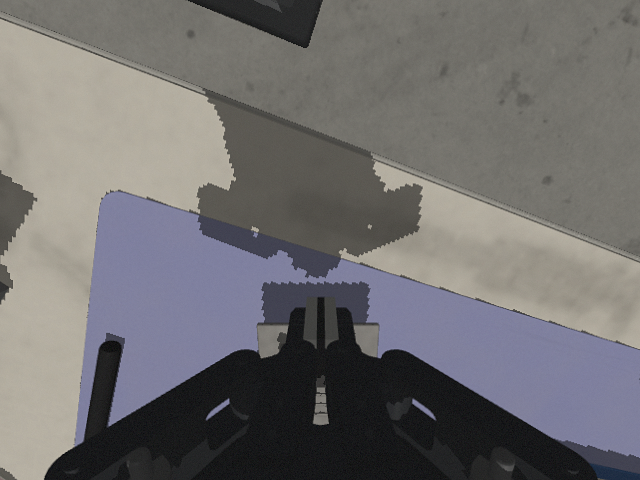

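arm_command([
  [0,0.47,0.17,0,0,0,0],
  [0,0.47,0.17,0,0,0,0],
  [0,0.47,0.17,0,0,0,0],
  [0,0.47,0.17,0,0,0,0],
  [0,0.47,0.17,0,0,0,0],
  [0,0,0,0,0,0,0],
])

```text
clock: 3.27
eef_pos: [463.5, 325.2, 38.4]
tool_rot: [0.292, 1.569, 0.641]
force: [0.2, -0.6, 0.0]
width: -0.3
```

```bash
python3 - <<'E'
from h import *
tgt(rib)
im=ctrl.get_image("scene");cv2.imwrite("pics/s3.png",cv2.resize(im[100:300,130:380],None,fx=3,fy=3))
E
```

```text
axes [[0.001, 0.001, -1.0], [-0.341, 0.94, 0.001], [0.94, 0.341, 0.002]] pos [463.5 325.2  38.4] F [ 0.2 -0.6  0. ] t 3.2667 w -0.26602071394134985 q [-0.57  0.79 -0.14  1.89  0.22  0.47  1.05]
1 rotvec deg [-0.06  0.08  0.05]
-1 rotvec deg [ 1.3000e-01  1.0000e-01 -1.7995e+02]
shift cm [-0.02 -0.36  0.21] along 1.475704935857297
```

View pics/s3.png

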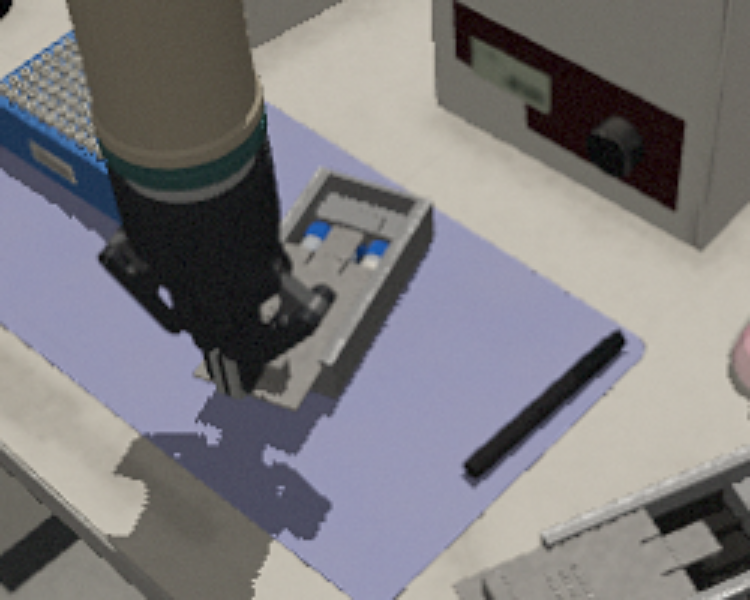

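arm_command([
  [0,0.38,0.14,0,0,0,0],
  [0,0.38,0.14,0,0,0,0],
  [0,0.38,0.14,0,0,0,0],
  [0,0.38,0.14,0,0,0,0],
  [0,0,0,0,0,0,0],
])

```text
clock: 3.73
eef_pos: [477.4, 330.2, 38.1]
tool_rot: [-2.777, 1.57, -2.428]
force: [-1.3, -1.1, 0.1]
width: 0.1
```

arm_command([
  [0,0.19,0.07,0,0,0,0],
  [0,0.19,0.07,0,0,0,0],
  [0,0,0,0,0,0,0],
])

```text
clock: 3.98
eef_pos: [479.7, 331.0, 38.1]
tool_rot: [-2.868, 1.567, -2.519]
force: [-4.8, -1.6, 2.7]
width: -0.0
```

arm_command([
  [0,0.19,0.07,0,0,0,0],
  [0,0.19,0.07,0,0,0,0],
  [0,0,0,0,0,0,0],
])

```text
clock: 4.23
eef_pos: [483.0, 332.2, 38.0]
tool_rot: [-2.883, 1.566, -2.534]
force: [-4.8, -2.6, 2.9]
width: 0.2
```

arm_command([
  [0,0.19,0.07,0,0,0,0],
  [0,0.19,0.07,0,0,0,0],
  [0,0,0,0,0,0,0],
])

```text
clock: 4.48
eef_pos: [489.4, 334.9, 38.4]
tool_rot: [0.242, 1.569, 0.591]
force: [-1.5, 0.3, -0.6]
width: -0.2
```

```bash
python3 - <<'E'
from h import *
tgt(rib)
im=ctrl.get_image("scene");cv2.imwrite("pics/s4.png",cv2.resize(im[100:300,130:380],None,fx=3,fy=3))
E
```

```text
axes [[0.001, 0.001, -1.0], [-0.342, 0.94, 0.0], [0.94, 0.342, 0.001]] pos [489.4 334.9  38.4] F [-1.5  0.3 -0.6] t 4.4833 w -0.23401292516379002 q [-0.55  0.81 -0.15  1.82  0.22  0.53  1.07]
1 rotvec deg [-0.05  0.07  0.  ]
-1 rotvec deg [ 1.1e-01  7.0e-02 -1.8e+02]
shift cm [-2.61 -1.33  0.21] along 29.057012454208696
```

View pics/s4.png

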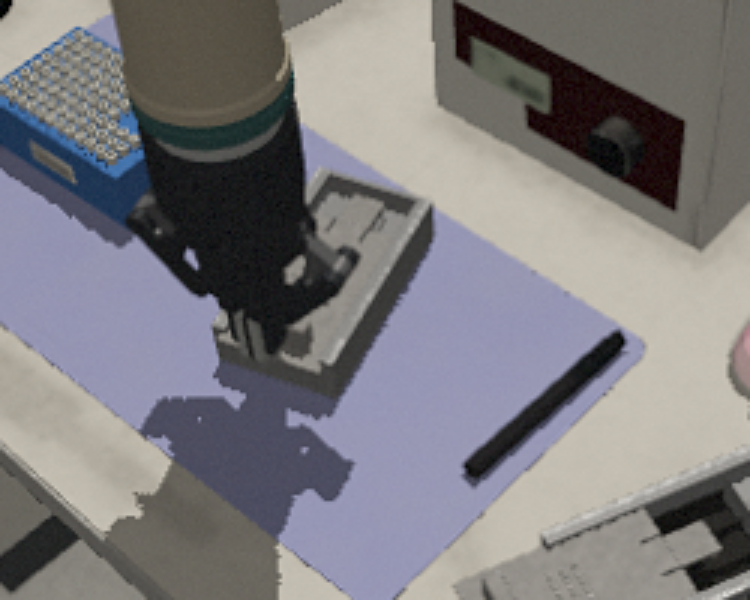

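The force peaked and then dropped, and the cover jumped ahead, so it seems to have snapped. I'll keep pushing gently until it meets the stop.

arm_command([
  [0,0.19,0.07,0,0,0,0],
  [0,0,0,0,0,0,0],
])

```text
clock: 4.7
eef_pos: [491.4, 335.7, 38.4]
tool_rot: [0.276, 1.569, 0.625]
force: [-0.7, 0.2, -0.3]
width: 0.0
```

arm_command([
  [0,0.19,0.07,0,0,0,0],
  [0,0,0,0,0,0,0],
])

```text
clock: 4.87
eef_pos: [492.5, 336.1, 38.4]
tool_rot: [2.208, 1.571, 2.557]
force: [-0.9, -0.7, 1.2]
width: -0.1
```

arm_command([
  [0,0.19,0.07,0,0,0,0],
  [0,0,0,0,0,0,0],
])

```text
clock: 5.03
eef_pos: [492.6, 336.0, 38.2]
tool_rot: [-2.962, 1.567, -2.613]
force: [-5.3, -1.4, 4.8]
width: 0.2
```

arm_command([
  [0,0.19,0.07,0,0,0,0],
  [0,0.19,0.07,0,0,0,0],
  [0,0,0,0,0,0,0],
])

```text
clock: 5.28
eef_pos: [492.7, 336.0, 37.8]
tool_rot: [-2.946, 1.559, -2.596]
force: [-11.6, -4.7, 8.8]
width: 0.0
```

```bash
python3 - <<'E'
from h import *
tgt(rib)
im=ctrl.get_image("scene");cv2.imwrite("pics/s5.png",cv2.resize(im[130:260,180:310],None,fx=4.5,fy=4.5,interpolation=cv2.INTER_CUBIC))
E
```

```text
axes [[-0.01, -0.006, -1.0], [-0.343, 0.939, -0.002], [0.939, 0.343, -0.011]] pos [492.7 336.   37.8] F [-11.6  -4.7   8.8] t 5.2833 w 0.040079749700021934 q [-0.55  0.82 -0.16  1.8   0.22  0.55  1.08]
1 rotvec deg [ 0.34 -0.56 -0.05]
-1 rotvec deg [  0.88   0.53 179.94]
shift cm [-2.94 -1.44  0.27] along 32.53678581953592
```

View pics/s5.png

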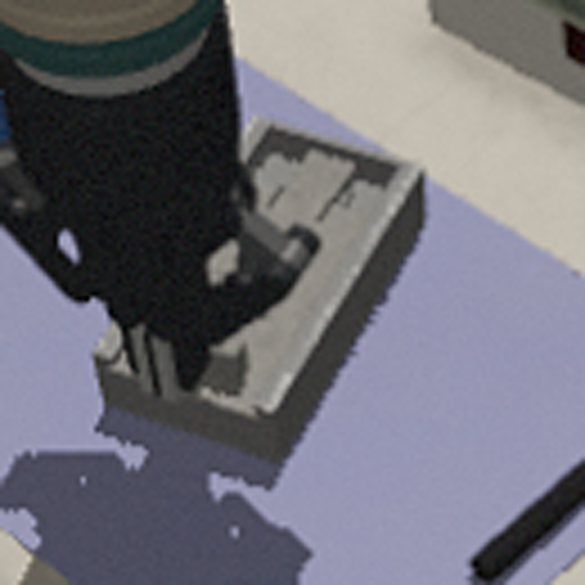

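arm_command([
  [0,-0.47,-0.17,0,0,0,0],
  [0,-0.94,-0.34,0,0,0,0],
  [0,-0.94,-0.34,0,0,0,0],
  [0,0,0,1,0,0,0],
  [0,0,0,2.5,0,0,0],
  [0,0,0,3,0,0,0],
  [0,0,0,3,0,0,0],
  [0,-1,2,3,0,0,0],
  [0,-1,2.5,3,0,0,0],
  [0,-1,2.5,2,0,0,0],
  [0,-1,2.5,1,0,0,0],
  [0,-1,2.5,0,0,0,0],
  [0,-1,2.5,0,0,0,0],
  [0,-1,2.5,0,0,0,0],
  [0,-1,2.5,0,0,0,0],
  [0,-1,2.5,0,0,0,0],
  [0,-1,2.5,0,0,0,0],
  [0,-1,2,0,0,0,0],
  [0,0,0,0,0,0,0],
  [0,0,0,0,0,0,0],
])

```text
clock: 7.0
eef_pos: [363.7, 596.4, 224.0]
tool_rot: [1.039, 1.569, 1.39]
force: [0.8, -0.8, 0.6]
width: 0.2
```

```bash
python3 - <<'E'
from h import *
tgt(rib)
a=ctrl.get_image("scene");a0=cv2.resize(a[145:255,180:290],None,fx=3.6,fy=3.6,interpolation=cv2.INTER_CUBIC)
print([(np.round(d["centre"],1).tolist(),round(d["conf"],2)) for d in ctrl.spot_in("tube_rib","scene")])
b=ctrl.get_image("top");cv2.imwrite("pics/t6.png",b)
print([(np.round(d["centre"],1).tolist(),round(d["conf"],2)) for d in ctrl.spot_in("tube_rib","top")],[(np.round(d["centre"],1).tolist(),round(d["conf"],2)) for d in ctrl.spot_in("empty_rib","top")])
b0=cv2.resize(b[180:310,190:290],(round(396*100/130),396),interpolation=cv2.INTER_CUBIC)
cv2.imwrite("pics/f6.png",np.hstack([a0,b0]))
E
```

```text
axes [[0.0, 0.002, -1.0], [-0.344, 0.939, 0.002], [0.939, 0.344, 0.001]] pos [363.7 596.4 224. ] F [ 0.8 -0.8  0.6] t 7.0 w 0.1722160054202176 q [-0.96  0.71 -0.2   1.37  0.15  1.07  0.74]
1 rotvec deg [-0.12  0.02 -0.15]
-1 rotvec deg [-3.0000e-02 -1.9000e-01  1.7985e+02]
shift cm [  9.96 -27.48 -18.35] along 0.4342071197400017
[([540.8, 353.5, 32.3], 0.69)]
[([548.3, 350.7, 31.7], 0.96), ([492.3, 107.6, 35.1], 0.66)] [([496.6, 105.9, 35.0], 0.74)]
```

View pics/f6.png

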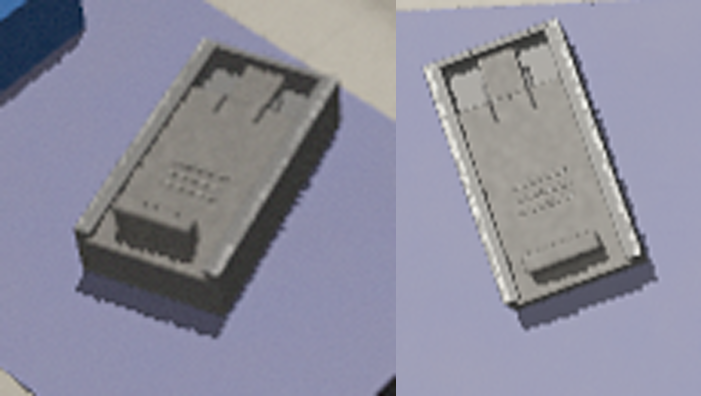

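View pics/t6.png

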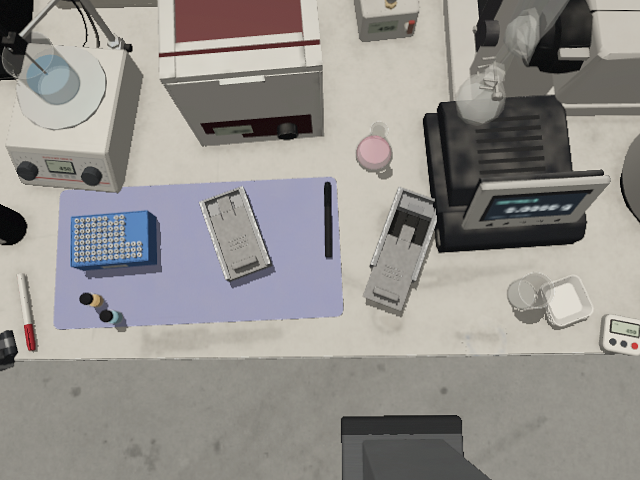

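```bash
python3 - <<'E'
from h import *
c=ctrl.calibration("top");p=back(c,(245.5,261.4),49.5);print(p,(p-rib)@D)
print(ctrl.finish_job())
E
```

```text
[509.55570051 336.6709404   49.5       ] 48.62070563247567
the job is handed in; nothing more can be done
None
```

The cover on the case with the tubes is fully home and latched, and I handed the job in at about 7 s of the 32 s allowed. I pushed it with the closed fingers from behind the grip rib, then backed off, so the robot was touching nothing.

- **Latch:** the push took about 5–6 N as the tab rode up the ledge, then dropped to about 1.5 N as the cover jumped forward. About 3.5 mm later it met the stop and did not move further under 12.5 N. I did not measure the tab angle itself; the click is inferred from this force drop and jump.
- **Position:** afterwards the pictures show the cover's end flush with the case end and the tubes covered. The rib moved about 48.6 mm, in line with a starting opening of 45–60 mm.
- **Empty case:** it was not touched and its cover is still open as found.
- **Disagreements:** the wrist camera placed the rib 3–4 mm to one side of the top camera's estimate, so I aimed between the two. The last network check gave one lower-confidence extra `tube_rib` hit, which was on the empty case. No check failed.

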